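# Lock the sliding steady with its pin

## Robot

A 6-joint arm with a two-finger parallel gripper is mounted at the origin on the work surface. World frame = base frame: x ahead of the robot, y to its left, z up, the work surface at z = 0. Lengths are in mm, angles in rad, forces in N, time in s.
With the tool pointing down it reaches from about 275 to 850 mm from the base axis. Payload 5.2 kg.
Tool frame: the origin (TCP) lies between the finger pads; the fingertips stand 11 mm ahead of it and the grasp point (between the pads) lies 8 mm behind it; z points along the fingers, y is the line along which they close (so a half turn about z gives the same grasp; the last joint's range is limited). The gripper opens to 85 mm and grips with 20 to 120 N. Pads are 22 mm wide; open, the fingers measure 114 mm over their backs; the gripper's body (76 mm by 85 mm) begins 54 mm behind the grasp point. The pads swing forward as they close: fully open they stand 13 mm farther back than shut.
Start: joints at [-1.318, 0.259, 1.535, -0, 1.348, -0.203], TCP at [242.12, -493.845, 207.81] pointing down, gripper open.
Joint ranges: [-3.14, 3.14], [-0.91, 2.08], [0.19, 2.58], [-1.22, 4.36], [0.22, 2.71], [-3.12, 3.12]. Speed limits (rad/s): [2.57, 2.57, 3.14, 3.14, 3.14, 3.14].

## Interface

Orientations are given as a unit quaternion [w, x, y, z].
In Python, from rig import robot gives the robot as it stands.
- The arm moves only by the tool move_arm, never from a script. Its argument "commands" is a list of rows, each a list of 7 numbers: the shift along the tool's x, y, z in mm, then the turn, a rotation vector about the tool's x, y, z in rad, then the finger opening in mm, from 0 to 85.4. In form: [[x, y, z, wx, wy, wz, fingers], ...]. A call has 1 to 10 rows; each row is the pose to reach, as a shift and turn from the pose commanded when the call began, along the tool's axes at that moment; what a row does not reach only later rows make up. A row lasts 1/12 s, in which the tool goes at most 41.7 mm and 7.16 degrees, less where a joint would pass 70% of its speed; a pose out of reach is approached as far as the arm can. A call with a gripper value outside its range is refused whole. The fingers move at their own pace and stop on an object; the grip force is fixed at half the most. Time passes only in rows, so rows that repeat a pose let the fingers close. It gives the time, the measured TCP pose, the force, the opening and the grip force at its end, in the units of the state.
- robot.sense(): the state, without advancing time (a new reading comes with each control period).
- robot.snapshot(name): name is "side" or "top"; returns the picture (400x640x3 uint8, red, green, blue); there is no depth.
- robot.camera_params(name): a dict with "fovy" (degrees; the focal length in pixels is half the picture's height over the tangent of half this angle, whatever the lens; pixels are square), "cx", "cy" (the principal point, pixels), "view" (4x4, takes a point from world to camera coordinates). Camera axes: x right, y down, z forward; pixel columns grow to the right and rows downward; lengths in mm; the calibration is good to about 2 mm. A picture is of the moment at which its call begins. camera_params takes no time and is no camera call.
- robot.finish_job(): hands the job in; it is judged then, once.
Trained networks look in the newest picture that a camera, given by its name, has taken for a name from the list of things; names that differ only in an ending like _2 or _b are one class to them, and where a whole thing is asked for, a point or a joint stands for the part that bears it (a point fixed in the world has none). Each returns a list of dicts, best first, with "score" (0 to 1); they miss things now and then, are a little off and sometimes report something else, mostly with a low value. They report only what shows in the picture. A call takes as long as a camera call. They do not tell look-alikes from the thing itself.
- robot.search_frame(name, camera): "extent" ([left, top, right, bottom] in pixels, round what is visible of it).
- robot.regions_of(name, camera): "region" (400x640 bool, what is visible of it) and "extent" ([left, top, right, bottom] in pixels, round what is visible of it).
- robot.place_of(name, camera): "location" ([column, row] in pixels: a listed point, or the origin of a listed thing).
The state is a dict: "t": time; "joint_positions": joint angles; "joint_vel": joint speeds; "joint_torque": joint torques, N m; "eef_pos": TCP position; "eef_rot": TCP orientation; "force": force on the tool from outside, world axes, zero at the start; "ft_torque": the same for the moment, N m; "width": finger opening in mm; "gripper_force": force on a finger pad.
Only numpy, scipy, OpenCV 4.12 (cv2) and the standard library are available. Lean on these libraries where they do the work, as an engineer would, in place of code of your own. Each camera call takes 0.05 s, during which the arm holds its last target. There are 200 camera calls.

## Task

Take the square-headed locking pin out of the pin rack, put it through the hole of the carriage on the sloping stand, and with the pin held draw the carriage along by it, its tip riding on the hidden bar beneath, until it drops into the cross groove. Leave it there fully home, its collar down on the carriage, and let go; leave the other two pins in the rack.

Things in the scene. Friction and masses are not known exactly. Their poses are not given: they have to be found in the camera images.
- pin_head (a point): the locking pin, plain steel, standing upright at first in any one of the rack's three holes: square head 16 x 16 mm, 46 mm tall; below it a round collar and a round shank. In all 94 mm, 90 to 170 g. This point is the centre of the square head. z runs along the pin from tip to head; x and y are square to the head's flats. In the rack, x runs along the row of pins.
- pin_tip (a point): centre of the foot of the locking pin's shank, 71 mm below pin_head; same axes. The shank is 10 mm across (7 mm at the tapered foot) and 43 mm long; above it comes the collar, 22 mm across and 5 mm thick, which rests on the rack's top at first, then the square head.
- ballpin_head (a point): another pin in the rack, not wanted: same shank and collar, but a 26 mm ball on top; this point is the centre of the ball
- tpin_head (a point): another pin in the rack, not wanted: same shank and collar, but a 50 mm crossbar on top; this point is the centre of the crossbar
- rack: white block 190 x 56 x 52 mm, fixed; three holes 13 mm across in a row along its x, 62 mm apart, the middle one at its centre; origin at the centre of its underside, z up
- stand: fixed stand, 240 mm long in y, 0.16 m tall; its bed slopes up at 30 degrees along the stand's +x (away from the robot). Origin on the table below the middle of the carriage's travel, z up. A polished steel bowl tube lies along y across the upper part: it begins 64 mm up the slope from the carriage's hole and stays 8 mm below the plane of the carriage's top face.
- carriage_hole (a point): centre of the mouth of the hole in the top face of the carriage, a grey block 60 (up the slope) x 90 x 22 mm that slides along the stand's y. The hole is 13 mm square, with a 3 mm chamfer at its mouth, and goes right through square to the slope. z points out of the hole (30 degrees from vertical, leaning towards the robot), x up the slope, y along the slide.
- slot (a point): middle of the 18 x 116 mm slot along y in the stand's fixed cover, under the carriage, 23 mm below its top face. Through it the pin meets the hard flat top of a fixed bar, 29 mm below the hole's mouth: there its collar stays 14 mm off the carriage. A groove 16 mm wide crosses the bar; over it the pin goes on down until the collar meets the carriage. Press lightly while drawing.
- carriage (a joint): place of the carriage along its slide, m: 0 at the stand's left (+y) end, growing towards the stand's -y to 0.09 at the other end; starts between 0 and 0.015; about 1 N of friction, stays where it is left. Where the groove lies is unknown: its middle is reached at some value between 0.045 and 0.085.
Mind the look-alikes: they are no part of the job. What is shaped like the part that bears pin_head but yellow is not meant.

How it is judged (in metres and radians):
On the way, in this order (a step that is already met when the one before it is completed fails the run):
1. the pin stands in the carriage's hole with its tip on the bar (z of pin_tip in the frame of carriage_hole between -0.033 and -0.024 m and x of pin_tip in the frame of carriage_hole between -0.008 and 0.008 m and y of pin_tip in the frame of carriage_hole between -0.008 and 0.008 m), for 0.1 s.
2. the carriage has been drawn at least 15 mm along with the pin held in it and riding on the bar (distance of carriage_hole from where it was at the start of the episode above 0.015 m and contact force between the fingers and pin above 0.3 N and z of pin_tip in the frame of carriage_hole between -0.033 and -0.02 m and distance between pin_tip and carriage_hole below 0.036 m), for 0.1 s.
At the end, for the whole second after the job is handed in: the locking pin stands at rest through the carriage's hole and in the groove, its tip 39 mm or more below the hole's mouth (collar within 4 mm of the carriage), within 0.2 rad of the hole's axis, let go, the carriage at rest (z of pin_tip in the frame of carriage_hole below -0.039 m and distance between pin_tip and carriage_hole below 0.047 m and angle between the z axis of pin_tip and the z axis of carriage_hole, either way round below 0.2 rad and contact force between the fingers and pin below 0.1 N and linear speed of pin below 0.02 m/s and velocity of joint carriage between -0.01 and 0.01 m/s); the robot touches nothing.
It fails at once if another pin taken out of the rack or shifted by more than 20 mm (distance of any of ballpin_head, tpin_head from where it was at the start of the episode above 0.02 m).
It also fails if it takes over 61 s, if anything falls off the work surface, if the arm or the gripper's body presses on something with over 40 N, if the wrist force passes 120 N, or if a joint passes its speed limit or range.

## Working session

There is one attempt and no reset: what is moved stays moved. The work goes in short steps, Python scripts to look and compute and a tool call to move; the robot and the scene stay as the last step left them, time stands still between calls to the robot, and variables do not carry over. Pictures are saved under pics/ and viewed, at most 11 in all, crops included, and the job is handed in when it is done.

Besides the shell and the picture viewer there is one more tool, called after "Request:" as name(argument=value, ...), one argument or row to a line, values as JSON. move_arm: Moves the arm, as the interface text tells. Its arguments: {"type":"object","properties":{"commands":{"type":"array","items":{"type":"array","items":{"type":"number"}}}},"required":["commands"]}

```bash
mkdir -p pics
cat > h.py <<'E'
import numpy as np, cv2
from rig import robot
from scipy.spatial.transform import Rotation as R
def save(n,f,crop=None,s=1):
    im=robot.snapshot(n)[:,:,::-1]
    if crop: im=im[crop[1]:crop[3],crop[0]:crop[2]]
    cv2.imwrite('pics/'+f,cv2.resize(im,None,fx=s,fy=s,interpolation=cv2.INTER_CUBIC))
def cam(n):
    p=robot.camera_params(n);V=np.array(p['view']);f=200/np.tan(np.radians(p['fovy'])/2)
    return V,f,p['cx'],p['cy']
def proj(n,P):
    V,f,cx,cy=cam(n);q=V[:3,:3]@np.array(P,float)+V[:3,3];return np.array([cx+f*q[0]/q[2],cy+f*q[1]/q[2]])
def ray(n,uv):
    V,f,cx,cy=cam(n);d=np.array([(uv[0]-cx)/f,(uv[1]-cy)/f,1]);Rm=V[:3,:3]
    d=Rm.T@d;return -Rm.T@V[:3,3],d/np.linalg.norm(d)
def atz(n,uv,z):
    o,d=ray(n,uv);return o+d*(z-o[2])/d[2]
def tri(a,b):
    A=np.zeros((3,3));B=np.zeros(3)
    for n,uv in(('side',a),('top',b)):
        o,d=ray(n,uv);M=np.eye(3)-np.outer(d,d);A+=M;B+=M@o
    return np.linalg.solve(A,B)
def pose():
    s=robot.sense();q=s['eef_rot'];return np.array(s['eef_pos']),R.from_quat([q[1],q[2],q[3],q[0]]),s
E
python3 - <<'E'
from h import *
save('side','s0.png',s=1.25);save('top','t0.png',s=1.25)
p,r,s=pose();print(s['t'],p,r.as_matrix().round(3).tolist(),s['width'])
for c in('side','top'):
    V,f,cx,cy=cam(c);print(c,f,cx,cy,(-V[:3,:3].T@V[:3,3]).round(0),V[2,:3].round(2))
    for n in('pin_head','ballpin_head','tpin_head','rack','carriage_hole','stand','slot'):
        print(c,n,[(np.round(d['location'],1).tolist(),round(d['score'],2)) for d in robot.place_of(n,c)])
E
```

```text
0.1 [ 241.99103122 -493.34332987  207.05665513] [[0.898, 0.44, -0.0], [0.44, -0.898, 0.002], [0.0, -0.002, -1.0]] 85.55742462422214
side 459.9780818356086 322.8414416753317 189.8875933357174 [332. 644. 535.] [ 0.28 -0.73 -0.62]
side pin_head [([322.4, 203.8], 0.92), ([307.1, 308.5], 0.91), ([312.3, 246.6], 0.67), ([272.4, 289.8], 0.59)]
side ballpin_head [([277.0, 232.1], 0.77)]
side tpin_head [([354.5, 259.7], 0.72), ([339.7, 117.1], 0.23)]
side rack [([317.9, 281.3], 0.91)]
side carriage_hole [([342.1, 120.0], 0.57)]
side stand [([348.9, 158.9], 0.6)]
side slot [([343.1, 116.7], 0.96)]
top 397.8799560999971 327.9217102380271 201.627115277152 [423. 108. 795.] [ 0.16 -0.04 -0.99]
top pin_head [([200.8, 209.4], 0.74), ([191.7, 239.1], 0.68), ([242.5, 219.9], 0.5), ([297.5, 206.0], 0.47)]
top ballpin_head [([245.9, 188.4], 0.56)]
top tpin_head [([236.9, 253.6], 0.54)]
top rack [([246.3, 224.6], 0.97)]
top carriage_hole [([404.8, 180.7], 0.68)]
top stand [([407.8, 201.7], 0.74)]
top slot [([420.1, 181.6], 0.75)]
```

View pics/s0.png

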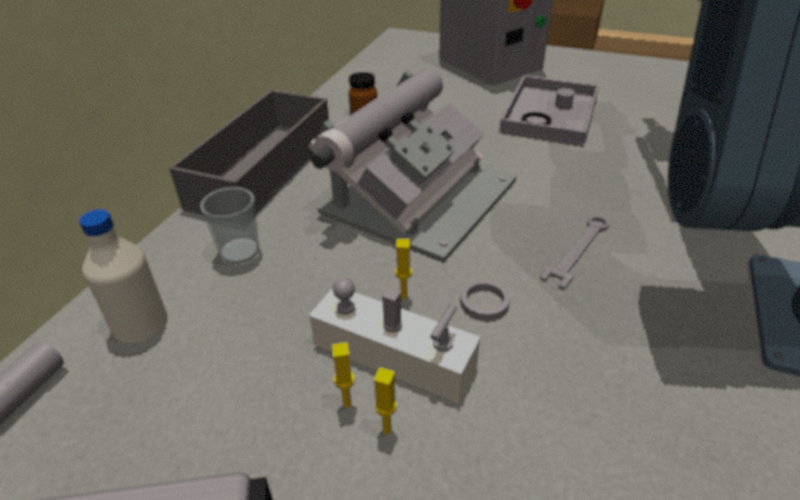

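View pics/t0.png

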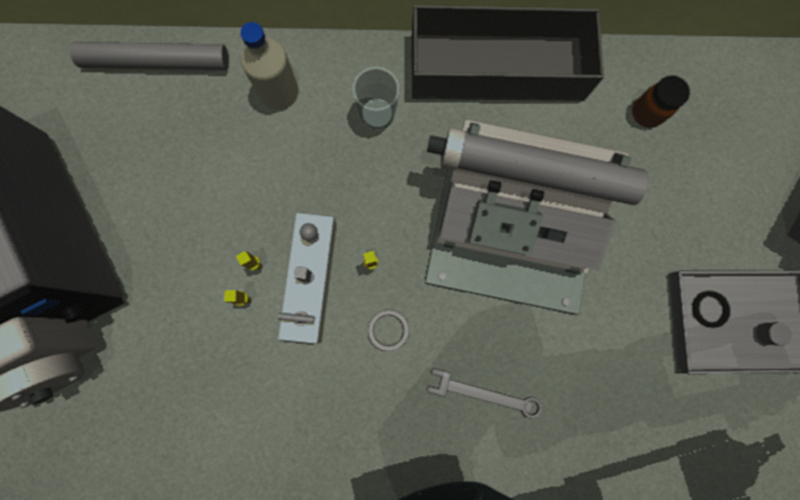

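The side picture shows the rack at (317,281) with the ball pin at (275,232), the steel square pin at (313,247) and the T pin at (354,260). There are three yellow look-alikes at about (322,205), (274,290) and (307,310). The carriage is at about (340,118). In the top picture the square pin is at (242,219), the ball pin at (246,187) and the T pin at (237,254). The yellow pins are at (198,209), (189,238) and (297,208), and the carriage hole is at about (405,182).

I choose the steel pin in the middle of the rack and will check it in a close crop.

Run:
```python
from h import *
save('side','s1.png',(250,210,390,320),5)
p,r,s=pose()
print('tcp proj',proj('side',p),proj('top',p),proj('top',[0,0,0]),proj('side',[0,0,0]))
print('pin',tri((312.3,246.6),(242.5,219.9)).round(1))
print('ball',tri((277,232.1),(245.9,188.4)).round(1),'t',tri((354.5,259.7),(236.9,253.6)).round(1))
print('rack',tri((317.9,281.3),(246.3,224.6)).round(1))
print('hole',tri((342.1,120),(404.8,180.7)).round(1),'stand',tri((348.9,158.9),(407.8,201.7)).round(1),'slot',tri((343.1,116.7),(420.1,181.6)).round(1))
for z in (52,57,71,75): print(z, atz('side',(312.3,246.6),z).round(1),atz('top',(242.5,219.9),z).round(1))
```

```text
tcp proj [546.07566772  11.10454844] [728.32099056 390.4323279 ] [371.32459198 503.71000868] [676.54007005 261.70484396]
pin [508.7 231.2  78.1]
ball [565.1 225.7  82.6] t [447.1 238.4  82. ]
rack [504.1 234.2  11.4]
hole [569.2 -59.2 109.9] stand [555.4 -87.3   6.7] slot [573.4 -88.9  99.4]
52 [519.7 207.7  52. ] [511.  235.5  52. ]
57 [517.7 212.2  57. ] [510.4 234.6  57. ]
71 [512.3 224.9  71. ] [508.8 232.2  71. ]
75 [510.7 228.5  75. ] [508.3 231.5  75. ]
```

View pics/s1.png

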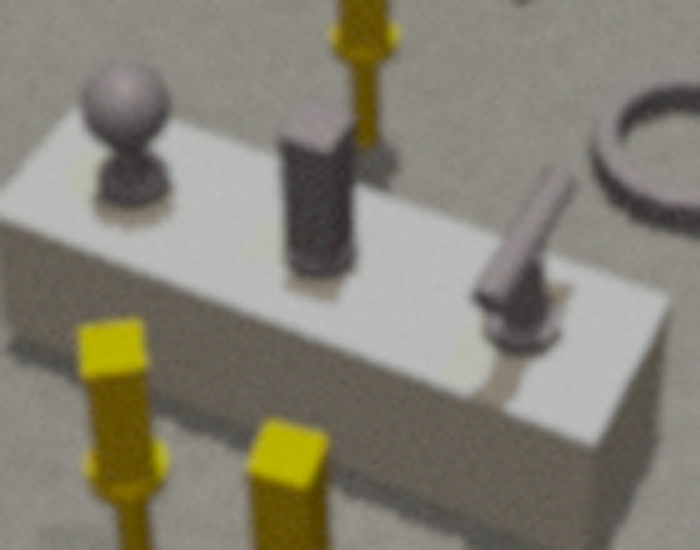

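The crop confirms that the steel square-headed pin is in the middle hole, between the ball pin and the T pin. The next step is to measure the stand and plan the first move.

```bash
cat >> h.py <<'E'
def rot(yaw,tilt=0):
    # tool frame: x along yaw direction, pointing down, tilted so the tool z leans toward +x(yaw) by tilt
    return R.from_euler('z',yaw,degrees=True)*R.from_euler('y',-tilt,degrees=True)*R.from_euler('x',180,degrees=True)
def go(T,Rt):
    p,r,s=pose();print('shift',r.inv().apply(np.array(T)-p).round(1),'rv',(r.inv()*Rt).as_rotvec().round(3),'tcp',p.round(1),'t',round(s['t'],2),'F',np.round(s['force'],1),'w',round(s['width'],1))
E
python3 - <<'E'
from h import *
go([508,231.5,150],rot(-6.1))
print(rot(-10,30).as_matrix().round(2).tolist())
im=robot.snapshot('top');sd=robot.snapshot('side')
A=cv2.resize(im[150:215,350:500,::-1],None,fx=5,fy=5,interpolation=cv2.INTER_CUBIC)
B=cv2.resize(sd[80:150,290:400,::-1],None,fx=5,fy=5,interpolation=cv2.INTER_CUBIC)
C=np.zeros((325+260,750,3),np.uint8);C[:325]=A;B=B[50:310];C[325:,:550]=B
cv2.imwrite('pics/c0.png',C)
for c in('top','side'):
    for d in robot.regions_of('carriage',c)[:2]:
        ct=max(cv2.findContours(d['region'].astype(np.uint8),0,2)[0],key=cv2.contourArea)
        print(c,d['score'],cv2.minAreaRect(ct),d['extent'])
E
```

```text
shift [ 558.  -534.3   57.8] rv [-0.    -0.     0.562] tcp [ 242.1 -493.8  207.8] t 0.85 F [-0.2 -0.3 -0.2] w 85.3
[[0.85, -0.17, 0.49], [-0.15, -0.98, -0.09], [0.5, 0.0, -0.87]]
top 0.34 ((405.1699523925781, 173.37161254882812), (54.06122970581055, 52.984439849853516), 10.954063415527344) [376.6, 140.9, 436.2, 202.2]
side 0.78 ((330.5000305175781, 115.5), (53.740108489990234, 43.84061813354492), 45.0) [300.0, 85.7, 363.1, 145.3]
```

View pics/c0.png

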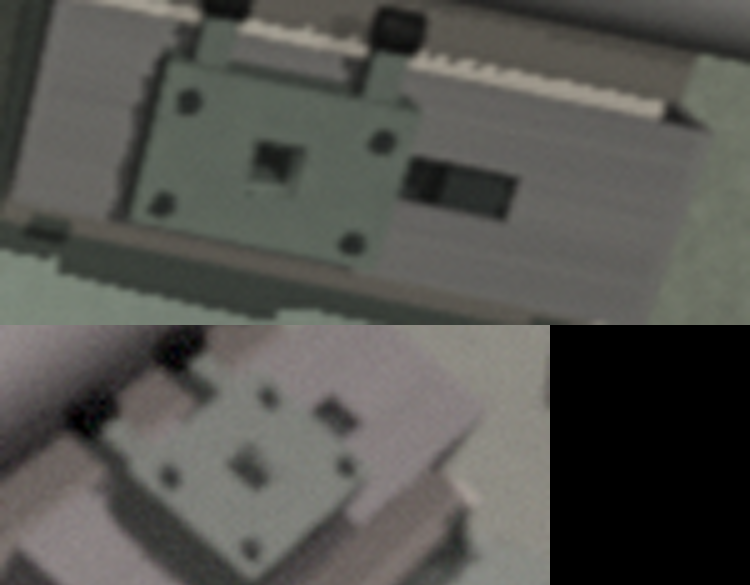

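Run:
```python
from h import *
T=lambda u,v:(350+u/5,150+v/5)
S=lambda u,v:(290+u/5,80+(50+v-325)/5)
b=[tri(S(*s),T(*t)) for s,t in [((170,476),(189,100)),((268,397),(383,141)),((250,548),(162,204)),((346,466),(352,244))]]
for q in b: print(q.round(1))
b=np.array(b);y=(b[0]-b[1]+b[2]-b[3])/2;x=(b[0]-b[2]+b[1]-b[3])/2
print('x',x,'len',np.linalg.norm(x),'y',y,np.linalg.norm(y),'yaw',np.degrees(np.arctan2(-y[0],y[1])),'slope',np.degrees(np.arctan2(x[2],np.hypot(*x[:2]))))
print('mean',b.mean(0),'hole',tri(S(248,467),T(277,167)))
```

```text
[588.7 -26.2 122.9]
[574.5 -94.1 122.6]
[555.7 -19.  103.9]
[541.1 -86.9 103.3]
x [33.19724101 -7.20163971 19.17794739] len 39.009153943713756 y [14.39824105 67.8406619   0.4418785 ] 69.35315428199335 yaw -11.982434322305272 slope 29.447565762998277
mean [565.00625981 -56.56331659 113.17616013] hole [568.65048573 -58.45381071 112.67699712]
```

Request:
move_arm(
  commands=[
    [558, -534, 10, 0, 0, 0.562, 85],
    [558, -534, 10, 0, 0, 0.562, 85],
    [558, -534, 10, 0, 0, 0.562, 85],
    [558, -534, 10, 0, 0, 0.562, 85],
    [558, -534, 10, 0, 0, 0.562, 85],
    [558, -534, 10, 0, 0, 0.562, 85],
    [558, -534, 10, 0, 0, 0.562, 85],
    [558, -534, 10, 0, 0, 0.562, 85],
    [558, -534, 10, 0, 0, 0.562, 85],
    [558, -534, 10, 0, 0, 0.562, 85],
  ],
)

```text
t: 1.88
eef_pos: [385.2, -102.7, 202.8]
eef_rot: [0.0, 0.999, -0.053, 0.001]
force: [1.1, -0.8, -0.7]
width: 84.8
gripper_force: 0.0
```

Run:
```python
from h import *
go([508,231.5,150],rot(-6.1))
```

```text
shift [  86.4 -345.4   52.8] rv [ 0.    -0.001 -0.   ] tcp [ 385.2 -102.7  202.8] t 1.88 F [ 1.1 -0.8 -0.7] w 84.8
```

Request:
move_arm(
  commands=[
    [86, -345, 10, 0, 0, 0, 60],
    [86, -345, 10, 0, 0, 0, 60],
    [86, -345, 10, 0, 0, 0, 60],
    [86, -345, 10, 0, 0, 0, 60],
    [86, -345, 10, 0, 0, 0, 60],
    [86, -345, 10, 0, 0, 0, 60],
    [86, -345, 10, 0, 0, 0, 60],
    [86, -345, 10, 0, 0, 0, 60],
    [86, -345, 52, 0, 0, 0, 60],
    [86, -345, 52, 0, 0, 0, 60],
  ],
)

```text
t: 2.72
eef_pos: [505.7, 232.7, 146.1]
eef_rot: [0.0, 0.999, -0.051, -0.002]
force: [-1.9, -0.2, -1.9]
width: 60.0
gripper_force: 0.0
```

Run:
```python
from h import *
go([508,231.5,76],rot(-6.1))
sd=robot.snapshot('side');im=robot.snapshot('top')
C=np.zeros((590,750,3),np.uint8)
B=cv2.resize(sd[180:300,240:390,::-1],None,fx=3,fy=3);A=cv2.resize(im[170:270,190:300,::-1],None,fx=2.7,fy=2.7)
C[:360,:450]=B;C[:270,452:749]=A
cv2.imwrite('pics/g0.png',C[:360])
p,r,s=pose();print(proj('side',p),proj('top',p),proj('side',p-[0,0,70]),[(d['location'],d['score']) for d in robot.place_of('pin_head','side')],[(d['location'],d['score']) for d in robot.place_of('pin_head','top')])
```

```text
shift [ 2.7  1.  70.1] rv [0.    0.005 0.004] tcp [505.7 232.7 146.1] t 2.72 F [-1.9 -0.2 -1.9] w 60.0
[314.27491011 208.23192773] [235.84202464 216.49466424] [315.55644793 246.64120365] [([324.4, 203.4], 0.86), ([310.3, 312.1], 0.82), ([312.0, 246.7], 0.78), ([275.4, 290.2], 0.66)] [([238.6, 255.2], 0.74), ([300.5, 207.9], 0.68), ([239.8, 220.7], 0.52)]
```

View pics/g0.png

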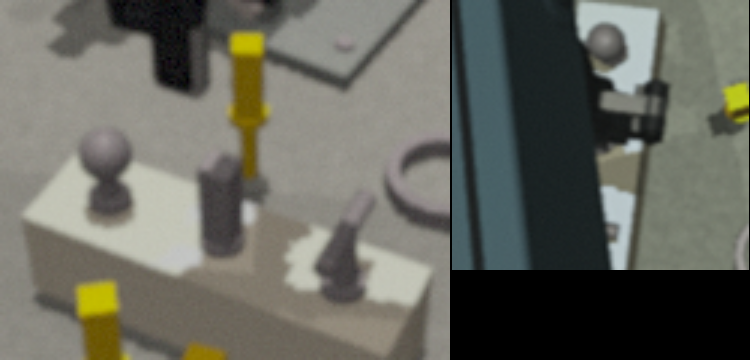

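Run:
```python
from h import *
p,r,s=pose()
for y in(-45,-30,30,45): print(y,[ (proj(c,p+r.apply([0,y,z])).round(0)) for c in('side','top') for z in (11,)])
H=[508,231.5,80];print(proj('side',H),proj('top',H))
```

```text
-45 [array([297., 234.]), array([210., 213.])]
-30 [array([302., 226.]), array([219., 214.])]
30 [array([324., 199.]), array([256., 218.])]
45 [array([329., 193.]), array([265., 219.])]
[313.22953415 245.97533266] [242.04547429 219.73164014]
```

Request:
move_arm(
  commands=[
    [2.5, 1, 25, 0, 0, 0, 60],
    [2.5, 1, 48, 0, 0, 0, 60],
    [2.5, 1, 64, 0, 0, 0, 60],
    [2.5, 1, 70, 0, 0, 0, 60],
    [2.5, 1, 70, 0, 0, 0, 60],
  ],
)

```text
t: 3.33
eef_pos: [509.2, 226.8, 80.5]
eef_rot: [0.0, 0.999, -0.054, -0.0]
force: [-0.6, -0.3, 0.8]
width: 60.2
gripper_force: 0.0
```

Run:
```python
from h import *
go([508,231.5,76],rot(-6.1))
save('side','g1.png',(240,170,390,290),5)
```

```text
shift [-1.7 -4.5  4.5] rv [ 0.     0.001 -0.001] tcp [509.2 226.8  80.5] t 3.33 F [-0.6 -0.3  0.8] w 60.2
```

View pics/g1.png

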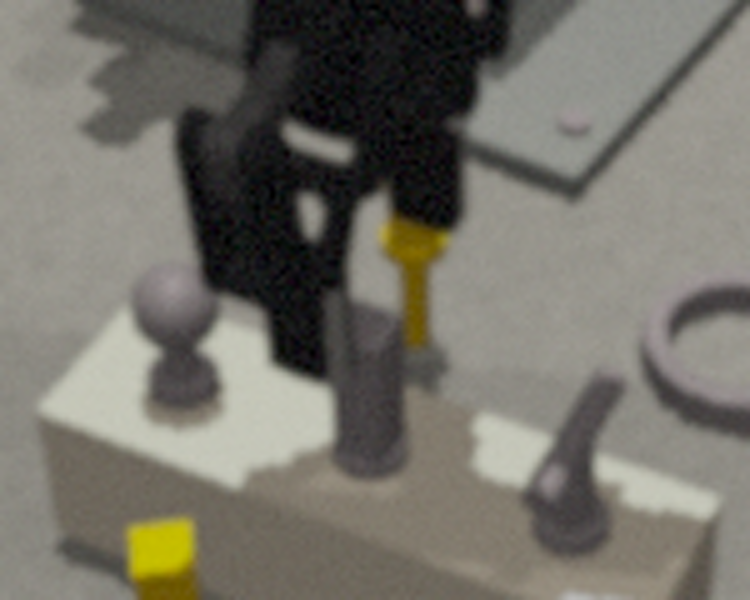

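Run:
```python
from h import *
for z in(70,76,85,95,105): print(z,atz('side',(300,244),z).round(0),atz('side',(326,214),z).round(0))
p,r,s=pose();print(s['t'],p,s['joint_positions'])
print([(d['extent'],d['score']) for d in robot.search_frame('rack','top')], [(d['extent'],d['score']) for d in robot.search_frame('rack','side')])
for n in('pin_head','tpin_head','ballpin_head'):print(n,[(d['location'],d['score']) for d in robot.place_of(n,'top')])
save('top','g2.png',(190,160,310,270),5)
```

```text
70 [531. 225.  70.] [519. 153.  70.]
76 [528. 231.  76.] [516. 159.  76.]
85 [525. 239.  85.] [513. 168.  85.]
95 [520. 248.  95.] [508. 179.  95.]
105 [516. 257. 105.] [504. 190. 105.]
3.3833 [510.02633496 227.22480404  81.54910801] [ 2.19450705e-01  3.87812498e-01  1.68341282e+00 -1.63417123e-04
  1.06936616e+00  1.89798443e+00]
[([235.2, 168.7, 271.6, 276.8], 0.88)] [([246.9, 230.5, 383.4, 320.6], 0.9)]
pin_head [([238.6, 255.2], 0.74), ([300.5, 207.9], 0.68), ([239.8, 220.7], 0.52)]
tpin_head []
ballpin_head [([244.9, 186.3], 0.74)]
```

View pics/g2.png

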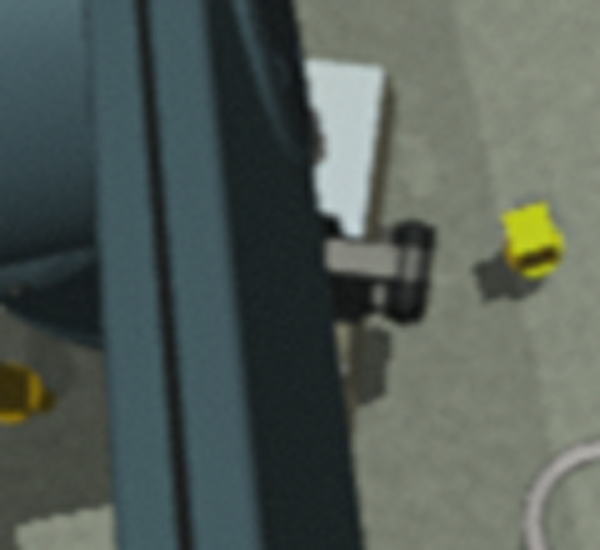

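```bash
python3 - <<'E'
from h import *
for z in(70,90,110,130,150): print(z,atz('top',(273,214),z).round(0), atz('top',(277,222),z).round(0))
for P in ([512,257,75],[509,190,75],[509,172,110],[509,172,140]): print(P,proj('side',P).round(0),proj('top',P).round(0))
from scipy import ndimage
go([508,231.5,76],rot(-6.1))
E
ls .; python3 -c "
import rig;print([k for k in dir(rig.robot) if not k.startswith('__')])"
```

```text
70 [520. 177.  70.] [505. 170.  70.]
90 [517. 175.  90.] [503. 168.  90.]
110 [514. 174. 110.] [500. 167. 110.]
130 [512. 172. 130.] [498. 165. 130.]
150 [509. 170. 150.] [496. 163. 150.]
[512, 257, 75] [304. 261.] [228. 218.]
[509, 190, 75] [323. 229.] [266. 219.]
[509, 172, 110] [327. 203.] [274. 217.]
[509, 172, 140] [327. 186.] [272. 215.]
shift [-2.5 -3.   5.6] rv [-0.001 -0.002  0.   ] tcp [510.1 228.2  81.6] t 3.68 F [ 0.5  1.2 -0. ] w 60.1
h.py
pics
['IKError', 'camera_params', 'finish_job', 'place_of', 'regions_of', 'search_frame', 'sense', 'snapshot']
```

Request:
move_arm(
  commands=[
    [-2, -3, 10, 0, 0, 0, 60],
    [-2, -3, 10, 0, 0, 0, 60],
    [-2, -3, 10, 0, 0, 0, 30],
    [-2, -3, 10, 0, 0, 0, 30],
  ],
)

```text
t: 4.02
eef_pos: [507.4, 231.4, 70.1]
eef_rot: [0.0, 0.999, -0.053, -0.0]
force: [0.9, 0.9, -0.5]
width: 36.8
gripper_force: 0.0
```

Run:
```python
from h import *
go([508,231.5,76],rot(-6.1))
save('side','g3.png',(250,180,380,280),6)
print([(d['location'],d['score']) for d in robot.place_of('pin_head','side')])
```

```text
shift [ 0.6 -0.1 -5.9] rv [0.    0.001 0.001] tcp [507.4 231.4  70.1] t 4.02 F [ 0.9  0.9 -0.5] w 36.8
[([274.0, 291.3], 0.92), ([312.7, 245.6], 0.87), ([309.8, 308.4], 0.75)]
```

View pics/g3.png

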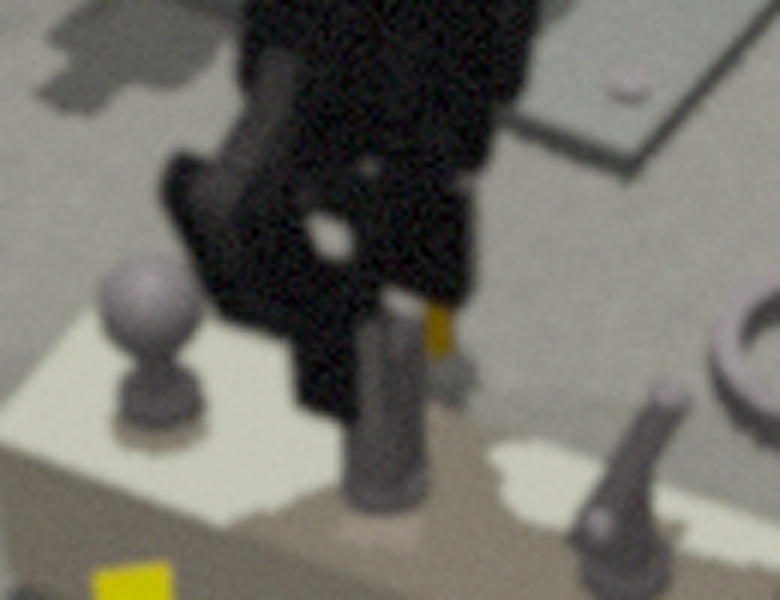

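The side crop shows the near fingertip at (304,249), the far one at (323,230) and the pin head between them at (313,246). I'll close here.

Request:
move_arm(
  commands=[
    [0, 0, 0, 0, 0, 0, 10],
    [0, 0, 0, 0, 0, 0, 10],
    [0, 0, 0, 0, 0, 0, 10],
    [0, 0, 0, 0, 0, 0, 10],
    [0, 0, 0, 0, 0, 0, 10],
    [0, 0, 0, 0, 0, 0, 10],
  ],
)

```text
t: 4.62
eef_pos: [508.0, 231.5, 70.7]
eef_rot: [-0.0, 0.999, -0.053, 0.0]
force: [0.3, 1.5, 2.5]
width: 13.4
gripper_force: 59.0
```

Run:
```python
from h import *
go([508,231.5,76],rot(-6.1))
im=robot.snapshot('side');cv2.imwrite('pics/g4.png',im[:,:,::-1])
# row profile of the dark finger near the pin: per-row darkest span
g=im.sum(2)/3
for r in range(225,275,3): print(r,[int(v) for v in g[r,292:336:2]])
```

```text
shift [-0.1 -0.  -5.3] rv [-0.    -0.001  0.   ] tcp [508.  231.5  70.7] t 4.62 F [0.3 1.5 2.5] w 13.4
225 [16, 19, 21, 12, 17, 18, 9, 20, 21, 13, 23, 10, 13, 24, 11, 21, 64, 126, 146, 147, 144, 145]
228 [80, 58, 36, 20, 13, 16, 18, 17, 19, 17, 21, 44, 54, 41, 13, 21, 62, 128, 145, 143, 143, 142]
231 [148, 145, 137, 125, 105, 41, 26, 13, 18, 22, 30, 62, 66, 45, 28, 17, 60, 126, 150, 146, 145, 148]
234 [143, 144, 146, 145, 138, 75, 21, 21, 22, 0, 33, 67, 67, 57, 48, 23, 52, 129, 145, 149, 147, 150]
237 [180, 172, 160, 148, 142, 86, 17, 16, 21, 7, 26, 64, 70, 51, 53, 50, 64, 109, 139, 146, 145, 146]
240 [190, 193, 190, 188, 177, 123, 27, 25, 12, 26, 19, 61, 70, 55, 62, 81, 89, 89, 104, 138, 147, 144]
243 [191, 189, 192, 192, 193, 177, 129, 65, 27, 20, 24, 57, 73, 53, 67, 81, 86, 85, 94, 130, 147, 149]
246 [191, 192, 192, 192, 192, 193, 188, 132, 64, 53, 59, 71, 66, 60, 69, 85, 79, 84, 119, 134, 140, 135]
249 [191, 192, 191, 193, 193, 190, 188, 139, 70, 66, 69, 65, 60, 58, 77, 122, 114, 112, 126, 136, 133, 137]
252 [192, 194, 192, 192, 192, 193, 192, 151, 68, 68, 67, 65, 60, 60, 76, 120, 121, 121, 120, 119, 123, 126]
255 [192, 192, 190, 191, 193, 192, 194, 152, 69, 68, 67, 67, 59, 54, 77, 112, 119, 120, 119, 121, 125, 151]
258 [192, 192, 192, 191, 194, 191, 191, 152, 69, 61, 65, 69, 63, 66, 84, 111, 119, 122, 120, 120, 129, 177]
261 [193, 192, 192, 184, 173, 162, 140, 105, 74, 73, 68, 67, 69, 79, 78, 108, 118, 119, 120, 118, 132, 179]
264 [173, 174, 162, 126, 118, 116, 121, 116, 100, 72, 74, 71, 77, 95, 106, 119, 120, 119, 116, 117, 122, 152]
267 [119, 120, 118, 117, 118, 119, 119, 130, 135, 128, 133, 130, 137, 134, 128, 120, 120, 119, 119, 119, 121, 118]
270 [101, 110, 116, 117, 120, 120, 128, 127, 126, 133, 129, 135, 133, 133, 123, 119, 120, 121, 118, 119, 121, 121]
273 [102, 100, 104, 102, 105, 111, 115, 120, 122, 121, 118, 121, 121, 122, 121, 120, 118, 121, 121, 120, 118, 120]
```

Run:
```python
from h import *
for z in(57,65,75,80,85,95,103): print(z,proj('side',[509,241,z]).round(1))
```

```text
57 [310.5 262.1]
65 [310.3 258.1]
75 [310.1 253.1]
80 [310.  250.5]
85 [309.9 247.9]
95 [309.6 242.7]
103 [309.5 238.4]
```

Request:
move_arm(
  commands=[
    [0, 0, -8, 0, 0, 0, 10],
    [0, 0, -25, 0, 0, 0, 10],
    [0, 0, -50, 0, 0, 0, 10],
    [0, 0, -75, 0, 0, 0, 10],
    [0, 0, -100, 0, 0, 0, 10],
    [0, 0, -110, 0, 0, 0, 10],
    [0, 0, -110, 0, 0, 0, 10],
  ],
)

```text
t: 5.25
eef_pos: [509.3, 231.6, 183.3]
eef_rot: [-0.001, 0.999, -0.053, 0.003]
force: [1.2, -0.3, -1.0]
width: 13.5
gripper_force: 58.8
```

Run:
```python
from h import *
go([508,231.5,76],rot(-6.1))
p,r,s=pose();print(s['width'],s['gripper_force'],proj('side',p-[0,0,55]))
im=robot.snapshot('side');cv2.imwrite('pics/g5.png',im[:,:,::-1])
for n in('pin_tip','pin_head','ballpin_head','tpin_head'):
  print(n,[(np.round(d['location'],1).tolist(),round(d['score'],2)) for d in robot.place_of(n,'side')])
```

```text
shift [ -1.9   0.4 107.2] rv [-0.002 -0.005  0.   ] tcp [509.3 231.6 183.3] t 5.25 F [ 1.2 -0.3 -1. ] w 13.5
13.494533180763932 58.80189299583435 [311.26407671 219.80350429]
pin_tip [([309.0, 346.6], 0.94), ([279.2, 324.2], 0.81), ([325.4, 238.8], 0.74), ([310.6, 223.0], 0.7)]
pin_head [([308.3, 181.6], 0.83), ([309.0, 310.7], 0.79), ([321.2, 205.1], 0.71), ([273.1, 292.9], 0.63)]
ballpin_head [([273.3, 229.6], 0.6)]
tpin_head []
```

```bash
cat >> h.py <<'E'
YAW=-12.;H=np.array([567.5,-58,113]);L=61.7
def axes(yaw=None):
    Rt=rot(YAW if yaw is None else yaw,30);return Rt,-Rt.apply([0,0,1])
E
python3 - <<'E'
from h import *
Rt,n=axes();print(n)
go(H+n*(40+L)+[0,0,0],Rt)
E
```

```text
[-0.4890738   0.10395585  0.8660254 ]
shift [ 40.6 275.7 -22.4] rv [-0.026  0.527  0.101] tcp [506.5 231.  178.4] t 5.5 F [-0.6 -0.2 -0.8] w 14.1
```

Request:
move_arm(
  commands=[
    [0, 0, -35, 0, 0.05, 0, 10],
    [5, 30, -60, 0, 0.1, 0, 10],
    [10, 65, -65, 0, 0.2, 0, 10],
    [15, 100, -65, 0, 0.3, 0.05, 10],
    [20, 140, -65, 0, 0.4, 0.05, 10],
    [25, 180, -65, -0.026, 0.527, 0.1, 10],
    [30, 215, -65, -0.026, 0.527, 0.1, 10],
    [38, 250, -60, -0.026, 0.527, 0.1, 10],
    [40, 276, -40, -0.026, 0.527, 0.1, 10],
    [40, 276, -22, -0.026, 0.527, 0.1, 10],
  ],
)

```text
t: 6.33
eef_pos: [518.3, -52.3, 202.0]
eef_rot: [0.028, 0.96, -0.103, 0.26]
force: [0.3, 0.6, -2.1]
width: 13.8
gripper_force: 59.2
```

Run:
```python
from h import *
Rt,n=axes()
for i in range(3): robot.snapshot('top')
go(H+n*(40+L),Rt)
p,r,s=pose();tip=p+r.apply([0,0,L]);print('tip',tip,proj('side',tip),proj('top',tip),'w',s['width'],s['gripper_force'])
print('hole',proj('side',H),proj('top',H),'head',proj('side',p-r.apply([0,0,9.3])),proj('top',p-r.apply([0,0,9.3])))
cv2.imwrite('pics/h0s.png',robot.snapshot('side')[:,:,::-1]);cv2.imwrite('pics/h0t.png',robot.snapshot('top')[:,:,::-1])
for c in('side','top'):
 for n in('pin_tip','pin_head','carriage_hole'):
  print(c,n,[(np.round(d['location'],1).tolist(),round(d['score'],2)) for d in robot.place_of(n,c)])
A=cv2.imread('pics/h0s.png')[60:180,270:400];B=cv2.imread('pics/h0t.png')[140:240,360:480]
C=np.zeros((480,780,3),np.uint8);C[:360,:390]=cv2.resize(A,None,fx=3,fy=3);C[:300,400:760]=cv2.resize(B,None,fx=3,fy=3);cv2.imwrite('pics/h0.png',C[:360])
```

```text
shift [ 2.1 -0.3 -0.6] rv [-0.001  0.003 -0.002] tcp [516.2 -47.4 199.5] t 6.48 F [ 0.5  0.4 -0.7] w 13.9
tip [546.2653088  -53.66443557 146.02231262] [351.47454131 105.26090253] [407.6027446  191.74762401] w 13.87825833404625 59.18144881725311
hole [340.68832487 118.56645643] [405.06907415 183.41514795] head [371.05502111  77.02567375] [413.55141547 206.68541583]
side pin_tip [([276.2, 323.0], 0.84), ([324.0, 236.1], 0.72), ([351.0, 105.4], 0.68)]
side pin_head [([325.4, 205.3], 0.95), ([273.5, 294.5], 0.89), ([368.8, 78.1], 0.81), ([304.9, 309.0], 0.64)]
side carriage_hole [([342.5, 119.5], 0.61)]
top pin_tip [([205.1, 215.6], 0.79), ([237.1, 254.5], 0.65), ([198.5, 241.4], 0.59), ([405.5, 192.0], 0.49)]
top pin_head [([414.1, 207.6], 0.73), ([190.3, 240.9], 0.68), ([200.0, 208.1], 0.56), ([296.1, 208.9], 0.49)]
top carriage_hole [([402.8, 180.7], 0.85)]
```

View pics/h0.png

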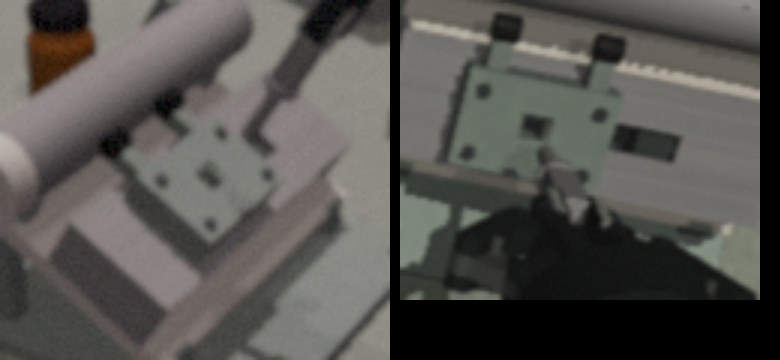

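The picture shows the pin tip at top (408,191) and side (351,105), matching the predictions to within 1–2 px. The hole is at top (405,182) and side (339,118). I'll go in along the hole axis.

```bash
sed -i 's/^YAW=.*/YAW=-12.;H=np.array([568.7,-58.2,113]);L=61.7/' h.py
cat >> h.py <<'E'
def tiph():
    p,r,s=pose();Rt,n=axes();tip=p+r.apply([0,0,L]);M=Rt.as_matrix()*[1,-1,-1]
    print('tip in hole frame',(M.T@(tip-H)).round(1),'F hole frame',(M.T@np.array(s['force'])).round(1),'w',round(s['width'],1),'t',round(s['t'],2))
E
python3 - <<'E'
from h import *
Rt,n=axes();go(H+n*(3+L),Rt);tiph()
E
```

```text
shift [-0.9  1.  39.1] rv [-0.002 -0.005  0.002] tcp [518.7 -46.7 203.2] t 6.88 F [-0.6  0.6 -1.9] w 13.9
tip in hole frame [ 1.   1.  42.1] F hole frame [-1.6  0.4 -1.3] w 13.9 t 6.88
```

Request:
move_arm(
  commands=[
    [0.5, 0.5, 12, 0, 0, 0, 10],
    [0.5, 0.5, 25, 0, 0, 0, 10],
    [0.5, 0.5, 34, 0, 0, 0, 10],
    [0.5, 0.5, 38, 0, 0, 0, 10],
    [0.5, 0.5, 38, 0, 0, 0, 10],
    [0.5, 0.5, 38, 0, 0, 0, 10],
  ],
)

```text
t: 7.38
eef_pos: [537.3, -51.7, 169.8]
eef_rot: [0.027, 0.96, -0.1, 0.259]
force: [0.0, -0.3, -0.7]
width: 13.3
gripper_force: 59.2
```

Run:
```python
from h import *
p,r,s=pose();tip=p+r.apply([0,0,L]);print(proj('side',tip),proj('top',tip))
tiph()
for c in('side','top'):
 robot.snapshot(c)
 tiph()
 for n in('pin_tip','carriage_hole'):
  print(c,n,[(np.round(d['location'],1).tolist(),round(d['score'],2)) for d in robot.place_of(n,c)])
print(proj('side',H),proj('top',H))
```

```text
[340.63495973 116.87416243] [405.54255262 182.92164353]
tip in hole frame [ 0.8 -0.1  3.5] F hole frame [-0.3 -0.3 -0.6] w 13.3 t 7.38
tip in hole frame [ 1.2 -0.1  3.8] F hole frame [-0.7 -0.2 -0.9] w 13.7 t 7.43
side pin_tip [([308.4, 344.5], 0.92), ([342.4, 117.6], 0.78), ([279.0, 324.1], 0.67), ([321.9, 236.3], 0.57)]
side carriage_hole [([339.4, 119.9], 0.58)]
tip in hole frame [ 1.5 -0.3  4. ] F hole frame [-1.4 -0.1 -0.3] w 13.7 t 7.58
top pin_tip [([206.3, 212.1], 0.7), ([403.4, 182.4], 0.56), ([197.6, 238.9], 0.49)]
top carriage_hole [([401.3, 183.7], 0.74), ([248.2, 183.4], 0.66)]
[340.10327984 118.40666373] [405.15404834 182.74965531]
```

Request:
move_arm(
  commands=[
    [-0.5, 0, 2, 0, 0, 0, 10],
    [-0.5, 0, 4, 0, 0, 0, 10],
    [-0.5, 0, 6, 0, 0, 0, 10],
    [-0.5, 0, 8, 0, 0, 0, 10],
    [-0.5, 0, 10, 0, 0, 0, 10],
    [-0.5, 0, 12, 0, 0, 0, 10],
    [-0.5, 0, 14, 0, 0, 0, 10],
    [-0.5, 0, 14, 0, 0, 0, 10],
  ],
)

```text
t: 8.35
eef_pos: [543.8, -53.2, 157.0]
eef_rot: [0.027, 0.96, -0.101, 0.259]
force: [0.2, 0.7, -1.4]
width: 14.0
gripper_force: 59.2
```

```bash
python3 -c "
from h import *
tiph();robot.snapshot('side');tiph()"
```

```text
tip in hole frame [  0.2  -0.2 -10.9] F hole frame [-0.7  0.7 -1.2] w 14.0 t 8.35
tip in hole frame [  0.2  -0.2 -10.7] F hole frame [-0.5 -0.1 -1.6] w 13.9 t 8.4
```

Request:
move_arm(
  commands=[
    [0, 0, 2, 0, 0, 0, 10],
    [0, 0, 4, 0, 0, 0, 10],
    [0, 0, 6, 0, 0, 0, 10],
    [0, 0, 8, 0, 0, 0, 10],
    [0, 0, 10, 0, 0, 0, 10],
    [0, 0, 12, 0, 0, 0, 10],
    [0, 0, 14, 0, 0, 0, 10],
    [0, 0, 15.5, 0, 0, 0, 10],
    [0, 0, 16.5, 0, 0, 0, 10],
    [0, 0, 16.5, 0, 0, 0, 10],
  ],
)

```text
t: 9.23
eef_pos: [552.2, -55.0, 143.5]
eef_rot: [0.027, 0.96, -0.1, 0.26]
force: [-1.6, 1.1, 0.7]
width: 13.7
gripper_force: 59.5
```

```bash
python3 -c "
from h import *
tiph();robot.snapshot('side');tiph()"
```

```text
tip in hole frame [  0.9  -0.2 -26.8] F hole frame [-1.2  0.7  1.5] w 13.7 t 9.23
tip in hole frame [  0.8  -0.2 -26.8] F hole frame [-1.   0.4  1.9] w 14.3 t 9.28
```

Request:
move_arm(
  commands=[
    [0, 0, 1, 0, 0, 0, 10],
    [0, 0, 2, 0, 0, 0, 10],
    [0, 0, 2, 0, 0, 0, 10],
    [0, 0, 2, 0, 0, 0, 10],
  ],
)

```text
t: 9.62
eef_pos: [553.3, -55.1, 143.6]
eef_rot: [0.027, 0.96, -0.1, 0.261]
force: [-14.4, 3.4, 18.2]
width: 13.9
gripper_force: 62.0
```

```bash
python3 -c "
from h import *
tiph();robot.snapshot('side');tiph()"
```

```text
tip in hole frame [  2.2  -0.1 -27.3] F hole frame [-3.7  0.3 23.2] w 13.9 t 9.62
tip in hole frame [  2.2  -0.2 -27.3] F hole frame [-2.7 -0.1 22.9] w 13.9 t 9.67
```

Request:
move_arm(
  commands=[
    [-0.5, 0, -1.5, 0, 0, 0, 10],
    [-0.5, 1, -1.5, 0, 0, 0, 10],
    [-0.5, 2.5, -1.5, 0, 0, 0, 10],
    [-0.5, 4, -1.5, 0, 0, 0, 10],
    [-0.5, 5.5, -1.5, 0, 0, 0, 10],
    [-0.5, 7, -1.5, 0, 0, 0, 10],
    [-0.5, 8.5, -1.5, 0, 0, 0, 10],
    [-0.5, 10, -1.5, 0, 0, 0, 10],
  ],
)

```text
t: 10.33
eef_pos: [550.0, -63.9, 143.1]
eef_rot: [0.026, 0.96, -0.1, 0.26]
force: [-3.8, 7.4, 8.0]
width: 14.1
gripper_force: 60.6
```

```bash
python3 -c "
from h import *
tiph();robot.snapshot('side');tiph();print([(d['location'],d['score']) for d in robot.place_of('carriage_hole','side')])"
```

```text
tip in hole frame [  0.5  -9.3 -27.1] F hole frame [-0.5  6.5  9.5] w 14.1 t 10.33
tip in hole frame [  0.6  -9.5 -27.1] F hole frame [0.  4.4 9.9] w 13.9 t 10.38
[([341.6, 118.0], 0.62)]
```

Request:
move_arm(
  commands=[
    [0, 1.5, -0.3, 0, 0, 0, 10],
    [0, 3, -0.3, 0, 0, 0, 10],
    [0, 4.5, -0.3, 0, 0, 0, 10],
    [0, 6, -0.3, 0, 0, 0, 10],
    [0, 7.5, -0.3, 0, 0, 0, 10],
    [0, 9, -0.3, 0, 0, 0, 10],
    [0, 10.5, -0.3, 0, 0, 0, 10],
    [0, 12, -0.3, 0, 0, 0, 10],
    [0, 12, -0.3, 0, 0, 0, 10],
  ],
)

```text
t: 11.18
eef_pos: [547.3, -76.1, 143.1]
eef_rot: [0.026, 0.96, -0.101, 0.26]
force: [-3.0, 5.2, 5.6]
width: 13.7
gripper_force: 60.2
```

```bash
python3 -c "
from h import *
tiph();robot.snapshot('side');tiph();print([(d['location'],d['score']) for n in ('carriage_hole','pin_head') for d in robot.place_of(n,'side')])
Rt,n=axes();q=H-Rt.apply([0,-22,0]);print(proj('side',H),proj('side',q))
print([(d['extent'],d['score']) for d in robot.search_frame('carriage','side')])"
```

```text
tip in hole frame [  0.4 -21.8 -27. ] F hole frame [-0.7  4.4  6.8] w 13.7 t 11.18
tip in hole frame [  0.4 -21.8 -27. ] F hole frame [-0.6  5.3  7.2] w 13.9 t 11.23
[([346.9, 115.1], 0.71), ([323.4, 204.0], 0.97), ([308.9, 309.6], 0.87), ([358.0, 97.5], 0.78), ([274.6, 291.0], 0.67)]
[340.10327984 118.40666373] [346.18367358 113.35533507]
[]
```

Request:
move_arm(
  commands=[
    [0, 1, 0, 0, 0, 0, 10],
    [0, 2, 0, 0, 0, 0, 10],
    [0, 3, 0, 0, 0, 0, 10],
    [0, 4, 0, 0, 0, 0, 10],
    [0, 5, 0, 0, 0, 0, 10],
    [0, 6, 0, 0, 0, 0, 10],
    [0, 7, 0, 0, 0, 0, 10],
    [0, 8, 0, 0, 0, 0, 10],
    [0, 9, 0, 0, 0, 0, 10],
  ],
)

```text
t: 12.13
eef_pos: [545.4, -84.7, 143.1]
eef_rot: [0.026, 0.96, -0.1, 0.26]
force: [-2.7, 6.5, 5.8]
width: 14.1
gripper_force: 60.2
```

Request:
move_arm(
  commands=[
    [0, 1, 0, 0, 0, 0, 10],
    [0, 2, 0, 0, 0, 0, 10],
    [0, 3, 0, 0, 0, 0, 10],
    [0, 4, 0, 0, 0, 0, 10],
    [0, 5, 0, 0, 0, 0, 10],
    [0, 6, 0, 0, 0, 0, 10],
  ],
)

```text
t: 12.63
eef_pos: [544.1, -90.5, 143.0]
eef_rot: [0.026, 0.96, -0.1, 0.259]
force: [-3.0, 5.3, 6.2]
width: 13.8
gripper_force: 60.3
```

Request:
move_arm(
  commands=[
    [0, 1, 0, 0, 0, 0, 10],
    [0, 2, 0, 0, 0, 0, 10],
    [0, 3, 0, 0, 0, 0, 10],
    [0, 4, 0, 0, 0, 0, 10],
    [0, 5, 0, 0, 0, 0, 10],
    [0, 6, 0, 0, 0, 0, 10],
  ],
)

```text
t: 13.13
eef_pos: [542.9, -96.3, 143.0]
eef_rot: [0.026, 0.96, -0.1, 0.259]
force: [-2.4, 6.2, 5.4]
width: 13.7
gripper_force: 60.3
```

Request:
move_arm(
  commands=[
    [0, 1, 0, 0, 0, 0, 10],
    [0, 2, 0, 0, 0, 0, 10],
    [0, 3, 0, 0, 0, 0, 10],
    [0, 4, 0, 0, 0, 0, 10],
    [0, 5, 0, 0, 0, 0, 10],
    [0, 6, 0, 0, 0, 0, 10],
  ],
)

```text
t: 13.63
eef_pos: [541.6, -102.2, 143.0]
eef_rot: [0.026, 0.96, -0.1, 0.259]
force: [-2.4, 5.4, 5.5]
width: 13.5
gripper_force: 60.3
```

Request:
move_arm(
  commands=[
    [0, 1, 0, 0, 0, 0, 10],
    [0, 2, 0, 0, 0, 0, 10],
    [0, 3, 0, 0, 0, 0, 10],
    [0, 4, 0, 0, 0, 0, 10],
    [0, 5, 0, 0, 0, 0, 10],
    [0, 6, 0, 0, 0, 0, 10],
  ],
)

```text
t: 14.13
eef_pos: [540.2, -109.0, 142.5]
eef_rot: [0.027, 0.96, -0.101, 0.259]
force: [-0.2, 0.5, -1.5]
width: 13.7
gripper_force: 59.2
```

The force has dropped, so the tip is over the groove. I'll shift a little farther and press down slowly.

Request:
move_arm(
  commands=[
    [0, 1, 0, 0, 0, 0, 10],
    [0, 1.5, 1, 0, 0, 0, 10],
    [0, 1.5, 2, 0, 0, 0, 10],
    [0, 1.5, 3.5, 0, 0, 0, 10],
    [0, 1.5, 5, 0, 0, 0, 10],
    [0, 1.5, 5, 0, 0, 0, 10],
  ],
)

```text
t: 14.63
eef_pos: [542.3, -110.7, 138.0]
eef_rot: [0.027, 0.96, -0.101, 0.259]
force: [0.2, -0.3, -1.4]
width: 14.1
gripper_force: 59.2
```

```bash
python3 -c "
from h import *
tiph()"
```

```text
tip in hole frame [ -0.2 -56.8 -32.6] F hole frame [-0.5 -0.3 -1.3] w 14.1 t 14.63
```

Request:
move_arm(
  commands=[
    [0, 0, 1.5, 0, 0, 0, 10],
    [0, 0, 3, 0, 0, 0, 10],
    [0, 0, 4.5, 0, 0, 0, 10],
    [0, 0, 6, 0, 0, 0, 10],
    [0, 0, 7, 0, 0, 0, 10],
    [0, 0, 8, 0, 0, 0, 10],
    [0, 0, 8.5, 0, 0, 0, 10],
    [0, 0, 8.5, 0, 0, 0, 10],
  ],
)

```text
t: 15.3
eef_pos: [546.6, -111.5, 131.2]
eef_rot: [0.027, 0.96, -0.1, 0.259]
force: [1.1, 0.0, -1.1]
width: 13.8
gripper_force: 59.3
```

```bash
python3 -c "
from h import *
tiph();robot.snapshot('side');tiph()"
```

```text
tip in hole frame [  0.2 -56.6 -40.7] F hole frame [ 0.4  0.2 -1.5] w 13.8 t 15.3
tip in hole frame [  0.1 -56.6 -40.7] F hole frame [-0.7  0.3 -1.8] w 13.7 t 15.35
```

Request:
move_arm(
  commands=[
    [0, 0, 0.5, 0, 0, 0, 10],
    [0, 0, 1, 0, 0, 0, 10],
    [0, 0, 1, 0, 0, 0, 10],
  ],
)

```text
t: 15.6
eef_pos: [547.0, -111.4, 131.1]
eef_rot: [0.027, 0.96, -0.1, 0.26]
force: [-8.8, 1.8, 9.3]
width: 14.0
gripper_force: 60.9
```

```bash
python3 -c "
from h import *
tiph();robot.snapshot('side');tiph()"
```

```text
tip in hole frame [  0.5 -56.5 -40.9] F hole frame [-3.1 -0.1 12.5] w 14.0 t 15.6
tip in hole frame [  0.5 -56.5 -40.9] F hole frame [-2.1  1.5 13.5] w 13.9 t 15.65
```

Collar contact came 13.8 mm below the bar level, so the pin is home. I'll ease off, let go and back out.

Request:
move_arm(
  commands=[
    [0, 0, -0.8, 0, 0, 0, 10],
    [0, 0, -0.8, 0, 0, 0, 22],
    [0, 0, -0.8, 0, 0, 0, 35],
    [0, 0, -0.8, 0, 0, 0, 45],
    [0, 0, -0.8, 0, 0, 0, 45],
    [0, 0, -15, 0, 0, 0, 45],
    [0, 0, -40, 0, 0, 0, 45],
    [0, 0, -75, 0, 0, 0, 45],
    [0, 0, -110, 0, 0, 0, 45],
    [0, 0, -110, 0, 0, 0, 45],
  ],
)

```text
t: 16.48
eef_pos: [493.7, -101.1, 231.8]
eef_rot: [0.029, 0.959, -0.1, 0.264]
force: [0.6, 0.3, 0.9]
width: 45.0
gripper_force: 0.0
```

Run:
```python
from h import *
tiph()
A=robot.snapshot('side')[60:160,280:400,::-1];B=robot.snapshot('top')[140:220,360:480,::-1]
C=np.zeros((400,770,3),np.uint8);C[:300,:360]=cv2.resize(A,None,fx=3,fy=3);C[:240,400:760]=cv2.resize(B,None,fx=3,fy=3);cv2.imwrite('pics/e0.png',C[:300])
Rt,n=axes();D=H-Rt.apply([0,-56.5,0])
for c in('side','top'):
 print(c,'exp head',proj(c,D+n*28).round(1),[(np.round(d['location'],1).tolist(),round(d['score'],2)) for d in robot.place_of('pin_head',c)])
```

```text
tip in hole frame [  4.4 -57.6  73.4] F hole frame [0.9 0.4 0.5] w 45.0 t 16.48
side exp head [362.3  96. ] [([275.6, 291.1], 0.77), ([323.8, 202.5], 0.69), ([308.9, 311.0], 0.63), ([366.8, 97.0], 0.61)]
top exp head [439.6 194.4] [([199.4, 208.7], 0.77), ([443.0, 199.2], 0.75), ([295.8, 206.8], 0.6), ([190.3, 240.5], 0.47)]
```

View pics/e0.png

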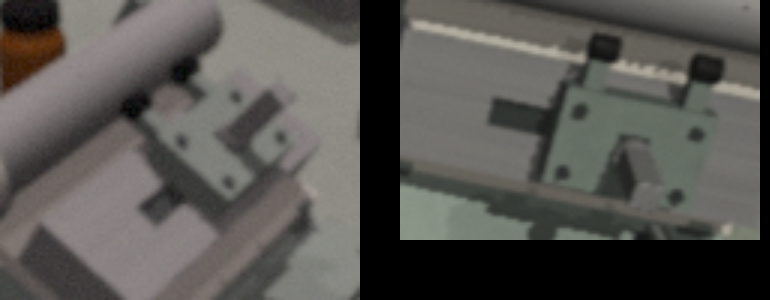

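Run:
```python
from h import *
Rt,n=axes();D=H-Rt.apply([0,-56.5,0]);M=Rt.as_matrix()*[1,-1,-1]
print((M.T@(tri((366.8,97),(443,199.2))-D)).round(1))
for k in (0,5,28,42,51,65): print(k,proj('side',D+n*k).round(1),proj('top',D+n*k).round(1))
robot.snapshot('side');robot.snapshot('top');
for nm in('pin_head','pin_tip','carriage_hole'):
 for c in('side','top'): print(nm,c,[(np.round(d['location'],1).tolist(),round(d['score'],2)) for d in robot.place_of(nm,c)])
im=robot.snapshot('side')[:,:,::-1];im2=robot.snapshot('top')[:,:,::-1]
C=np.zeros((480,800,3),np.uint8);C[:480,:400]=cv2.resize(im[80:128,345:385],None,fx=10,fy=10,interpolation=2);C[:400,400:]=cv2.resize(im2[175:215,420:460],None,fx=10,fy=10,interpolation=2);cv2.imwrite('pics/e1.png',C)
```

```text
[-7.  -8.2 27.2]
0 [355.3 105.8] [436.4 189.3]
5 [356.5 104.1] [437.  190.2]
28 [362.3  96. ] [439.6 194.4]
42 [365.9  90.9] [441.2 197.2]
51 [368.2  87.6] [442.4 199. ]
65 [372.   82.3] [444.1 201.9]
pin_head side [([270.9, 289.6], 0.91), ([319.7, 205.6], 0.84), ([309.1, 313.4], 0.62), ([363.7, 95.1], 0.52), ([348.6, 162.1], 0.35)]
pin_head top [([438.8, 200.0], 0.65), ([189.6, 237.4], 0.64), ([200.9, 211.4], 0.58), ([296.4, 208.2], 0.5)]
pin_tip side [([276.7, 323.4], 0.97), ([325.5, 236.3], 0.88), ([344.6, 117.5], 0.78), ([308.9, 343.7], 0.61)]
pin_tip top [([432.7, 181.5], 0.78), ([199.1, 240.8], 0.68), ([209.6, 215.7], 0.45)]
carriage_hole side [([356.7, 106.1], 0.67)]
carriage_hole top [([435.1, 189.4], 0.85)]
```

View pics/e1.png

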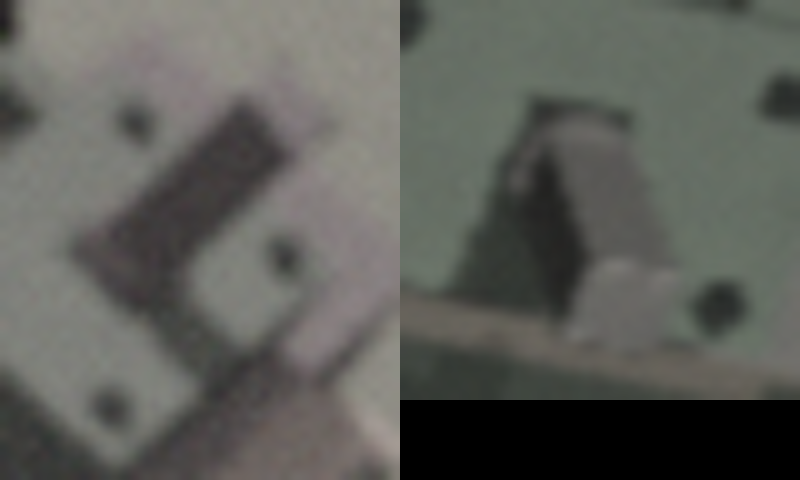

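The crop shows the collar resting flat on the carriage, with its base at side (358,107). The reported tip, (344.6,117.5), is where a fully home pin would be. The gripper is well clear, so I'm handing in.

```bash
python3 -c "
from rig import robot
print(robot.finish_job())"
```

```text
the job is handed in; nothing more can be done
None
```

The job is handed in: the locking pin is through the carriage hole and in the groove with its collar down on the carriage, let go, and the gripper never touched the other two pins; `finish_job` gave no verdict.

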